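# Check the hatch latches of two counter display cases

## Task

Check the push latches of the two display cases, the blue one first and then the yellow one: press each button slowly with a fingertip until its latch clicks and the hatch pops up, but if it has not clicked at 12 N it is too stiff, so let go of it and never push a button harder than 15 N. Slide each case's black marker fully to its green end if that latch clicked, or fully to its red end if it was too stiff. Leave the hatches themselves and the groceries alone.

Things in the scene. Friction and masses are not known exactly. Their poses are not given: they have to be found in the camera images.
- blue_case: Counter display case with blue trim: 200 x 200 mm, 90 mm high, fixed. Origin: centre of its underside on the counter; its x axis points from the front (robot side) to the hinge at the back, y to the left, z up. Along the front runs a flat white deck 55 mm deep (case x -0.100 to -0.045) whose top is at z 0.090; on it, along the line case x = -0.072, stand the latch button (case y -0.055) and the result marker (case y +0.020 to +0.070). Behind the deck lies the clear hatch.
- blue_button: Blue round latch button, 26 mm in diameter, vertical. Origin: centre of its top face, 20 to 26 mm above the deck at the start. Pressed down it first has loose free play (about 1 N; an unknown 1 to 6 mm), then yields about 0.3 mm per newton (6 mm at most, then hard) until the latch clicks and it drops by 5 mm; pressed on after that it yields at the same rate.
- blue_latch (a joint): The spring latch under the blue button, in m: 0 = still latched, 0.005 = clicked over (stays there by itself). Let go of in between, it springs to one or the other. Its release force differs every time, roughly 7 to 18 N; as it clicks, the force on the button drops by 3 N or more.
- blue_lid: Clear hatch, 137 x 196 mm, 4 mm thick, lying on the case just behind the deck. Origin: on its hinge at the back. When the latch clicks it pops up by itself by 0.2 rad (front edge 27 mm up); otherwise it stays shut.
- blue_marker (a joint): Result marker of this case, in m: 0 = fully at the green end (next to the button), 0.050 = fully at the red end (away from the button, towards case +y). Starts somewhere in the middle. Slides with about 1.5 N of friction and stays where it is left; firm stops at both ends.
- blue_marker_top (a point): Centre of the top face of that marker: an upright black tab with a white stripe, 16 mm (case x) by 12 mm (case y, along which it slides), standing 25 mm above the deck.
- yellow_case: Counter display case with yellow trim: 200 x 200 mm, 90 mm high, fixed. Origin: centre of its underside on the counter; its x axis points from the front (robot side) to the hinge at the back, y to the left, z up. Along the front runs a flat white deck 55 mm deep (case x -0.100 to -0.045) whose top is at z 0.090; on it, along the line case x = -0.072, stand the latch button (case y -0.055) and the result marker (case y +0.020 to +0.070). Behind the deck lies the clear hatch.
- yellow_button: Yellow round latch button, 26 mm in diameter, vertical. Origin: centre of its top face, 20 to 26 mm above the deck at the start. Pressed down it first has loose free play (about 1 N; an unknown 1 to 6 mm), then yields about 0.3 mm per newton (6 mm at most, then hard) until the latch clicks and it drops by 5 mm; pressed on after that it yields at the same rate.
- yellow_latch (a joint): The spring latch under the yellow button, in m: 0 = still latched, 0.005 = clicked over (stays there by itself). Let go of in between, it springs to one or the other. Its release force differs every time, roughly 7 to 18 N; as it clicks, the force on the button drops by 3 N or more.
- yellow_lid: Clear hatch, 137 x 196 mm, 4 mm thick, lying on the case just behind the deck. Origin: on its hinge at the back. When the latch clicks it pops up by itself by 0.2 rad (front edge 27 mm up); otherwise it stays shut.
- yellow_marker (a joint): Result marker of this case, in m: 0 = fully at the green end (next to the button), 0.050 = fully at the red end (away from the button, towards case +y). Starts somewhere in the middle. Slides with about 1.5 N of friction and stays where it is left; firm stops at both ends.
- yellow_marker_top (a point): Centre of the top face of that marker: an upright black tab with a white stripe, 16 mm (case x) by 12 mm (case y, along which it slides), standing 25 mm above the deck.
- can_mid (a point): Centre of a loose food can with green label, 68 mm in diameter, 100 mm high, left of the cases. A bystander.
- jar_mid (a point): Centre of a loose amber jar with red cap, 68 mm in diameter, 110 mm high, left of the cases. A bystander.
- carton_mid (a point): Centre of a loose cardboard carton, 60 x 110 mm, 140 mm high, right of the cases. A bystander.

How it is judged:
On the way, in this order (a step that is already met when the one before it is completed fails the run):
1. the blue latch is tested: it has clicked, or its button was held pressed with at least 10.5 N ((value of joint blue_latch above 0.0035 m or contact force between the fingers and blue_button above 10.5 N)), for 0.04 s.
2. the yellow latch is tested in the same way ((value of joint yellow_latch above 0.0035 m or contact force between the fingers and yellow_button above 10.5 N)), for 0.04 s.
At the end, for the whole second after the job is handed in: For each case: either its latch has clicked over (past 3.5 mm) and its marker is within 6 mm of the green end, or its latch has not clicked (below 1.5 mm) and its marker is within 6 mm of the red end; nothing presses on the buttons (((value of joint blue_latch above 0.0035 m and value of joint blue_marker below 0.006 m) or (value of joint blue_latch below 0.0015 m and value of joint blue_marker above 0.044 m)) and ((value of joint yellow_latch above 0.0035 m and value of joint yellow_marker below 0.006 m) or (value of joint yellow_latch below 0.0015 m and value of joint yellow_marker above 0.044 m)) and contact force between anything else and blue_button below 0.5 N and contact force between anything else and yellow_button below 0.5 N); the robot touches nothing.
It fails at once if a latch button is pushed with more than 16 N (contact force between anything else and blue_button above 16 N or contact force between anything else and yellow_button above 16 N).
It fails at once if a hatch is pushed or prised (more than 5 N) (contact force between anything else and blue_lid above 5 N or contact force between anything else and yellow_lid above 5 N).
It fails at once if the can, jar or carton is shifted by more than 25 mm (distance of any of can_mid, jar_mid, carton_mid from where it was at the start of the episode above 0.025 m).
It also fails if it takes over 72 s, if anything falls off the work surface, if the arm or the gripper's body presses on something with over 40 N, if the wrist force passes 120 N, or if a joint passes its speed limit or range.

## Robot

A 6-joint arm with a two-finger parallel gripper is mounted at the origin on the work surface. World frame = base frame: x ahead of the robot, y to its left, z up, the work surface at z = 0. Lengths are in m, angles in rad, forces in N, time in s.
With the tool pointing down it reaches from about 0.35 to 0.975 m from the base axis. Payload 4.9 kg.
Tool frame: the origin (TCP) lies at the very end of the fingers, on their centre line; the grasp point (between the pads) lies behind it (manip.grip_depth is the z of the grasp point in the tool frame, in m); z points along the fingers, y is the direction in which the jaws open and shut (so a half turn about z gives the same grasp; the last joint's range is limited). The gripper opens to 85 mm and grips with 20 to 120 N. Pads are 22 mm wide; open, the fingers measure 114 mm over their backs; the gripper's body (76 mm by 85 mm) begins 54 mm behind the grasp point. The pads swing forward as they close: fully open they stand 13 mm farther back than shut.
Start: joints at [-1.34, 0.053, 1.613, -0, 1.476, -0.119], TCP at [0.214, -0.587, 0.231] pointing down, gripper open.
Joint ranges: [-3.01, 3.01], [-1.01, 2.22], [0.06, 2.58], [-1.02, 4.17], [0.09, 2.62], [-3.14, 3.14]. Speed limits (rad/s): [2.57, 2.57, 3.14, 3.14, 3.14, 3.14].

## Interface

Orientations are given as a unit quaternion [w, x, y, z].
In Python, from plant import state, optics, manip, silhouettes, place_of gives the robot as it stands. The module is installed in compiled form; this text tells all that it offers.
- The arm moves only by the tool jog_arm, never from a script. Its argument "increments" is a list of rows, each an object with "slide": the shift along the tool's x, y, z in mm, a list of three; "rotation": the turn, a rotation vector about the tool's x, y, z in degrees, a list of three. A call has 1 to 20 rows; each row shifts and turns the commanded pose from where the row before left it, along the tool's axes as they then stand; what a row does not reach is not made up. A row lasts 1/12 s, in which the tool goes at most 41.7 mm and 7.16 degrees, less where a joint would pass 70% of its speed; a pose out of reach is approached as far as the arm can. A call with a gripper value outside its range is refused whole. "fingers" is the opening, from 0 (shut) to 1 (fully open), set as the call begins (left out, the last holds). The fingers move at their own pace and stop on an object; the grip force is fixed at half the most. Time passes only in rows, so rows that do not move let the fingers close. It gives the time, the measured TCP pose, the force and the opening at its end, in the units of the state.
- state(): the state, without advancing time (a new reading comes with each control period).
- optics.grab_frame(name): name is "scene" or "side" or "wrist"; returns a dict with "frame" (420x560x3 uint8, blue, green, red), "camera_matrix" (3x3 intrinsics, pixels), "distortion" ([k1, k2, p1, p2, k3] as OpenCV has them; the pictures are not rectified), "R" (3x3) and "t" (3): a world point X has camera coordinates R X + t. Camera axes: x right, y down, z forward; pixel columns grow to the right and rows downward; lengths in m; the calibration is good to about 2 mm. A picture is of the moment at which its call begins. There is no depth.
- manip.job_done(): hands the job in, once; it reports no verdict.
Trained networks look in the newest picture that a camera, given by its name, has taken for a name from the list of things; names that differ only in an ending like _2 or _b are one class to them, and where a whole thing is asked for, a point or a joint stands for the part that bears it (a point fixed in the world has none). Each returns a list of dicts, best first, with "score" (0 to 1); they miss things now and then, are a little off and sometimes report something else, mostly with a low value. They report only what shows in the picture. A call takes as long as a camera call.
- silhouettes(thing, camera): "mask" (420x560 bool, what is visible of it) and "bbox" ([left, top, right, bottom] in pixels, round what is visible of it).
- place_of(thing, camera): "uv" ([column, row] in pixels: a listed point, or the origin of a listed thing).
The state is a dict: "time": time; "joint_pos": joint angles; "joint_vel": joint speeds; "joint_efforts": joint torques, N m; "tool_pos": TCP position; "tool_rot": TCP orientation; "contact_force": force on the tool from outside, world axes, zero at the start; "ft_torque": the same for the moment, N m; "gripper_width": opening from 0.0 (shut) to 1.0 (fully open).
Only numpy, scipy, OpenCV 4.12 (cv2) and the standard library are available. Lean on these libraries where they do the work, as an engineer would, in place of code of your own. Each camera call takes 0.05 s, during which the arm holds its last target.

## Working session

There is one attempt and no reset: what is moved stays moved. The work goes in short steps, Python scripts to look and compute and a tool call to move; the robot and the scene stay as the last step left them, time stands still between calls to the robot, and variables do not carry over. Pictures are saved under pics/ and viewed, and the job is handed in when it is done.

Besides the shell and the picture viewer there is one more tool, called after "Emit:" as name(argument=value, ...), one argument or row to a line, values as JSON. jog_arm: Moves the arm, as the interface text tells. Its arguments: {"type":"object","properties":{"increments":{"type":"array","items":{"type":"object","properties":{"slide":{"type":"array","items":{"type":"number"}},"rotation":{"type":"array","items":{"type":"number"}}}}},"fingers":{"type":"number"}},"required":["increments"]}

```bash
mkdir -p pics; python3 - <<'E'
from plant import state, optics, manip, silhouettes, place_of
import cv2
s=state()
for k in s: print(k,s[k])
print(manip.grip_depth)
for n in ["scene","side","wrist"]:
    f=optics.grab_frame(n); cv2.imwrite(f"pics/{n}0.png",f["frame"])
    print(n,f["camera_matrix"],f["distortion"],f["R"],f["t"])
    for t in ["blue_case","blue_button","blue_marker_top","yellow_case","yellow_button","yellow_marker_top","can_mid","jar_mid","carton_mid","blue_lid","yellow_lid"]:
        print(t,[(r["uv"],round(r["score"],2)) for r in place_of(t,n)][:2])
E
```

```text
time 0.0
joint_pos [-1.33999049e+00  5.33569785e-02  1.61427295e+00 -7.43499474e-06
  1.47598515e+00 -1.18989109e-01]
joint_vel [ 2.86272000e-03 -1.57814207e-03 -3.46546889e-04  2.40657487e-05
  1.14077408e-03 -9.59226911e-05]
joint_efforts [-1.48483417e-03 -3.93678546e+01 -3.70178175e+01 -2.06698837e-04
  7.05939470e-03  6.99584710e-07]
tool_pos [ 0.214055   -0.58655196  0.23007551]
tool_rot [-1.00942384e-03  9.84743819e-01  1.74007437e-01 -6.02003440e-05]
contact_force [ 0.27477272 -0.86677476 -0.09252742]
ft_torque [-0.0349579   0.01552661  0.0157175 ]
gripper_width 0.9995720894133648
-0.0187
scene [[458.52682724   0.         280.59557921]
 [  0.         458.52682724 212.05020353]
 [  0.           0.           1.        ]] [-0.15947053  0.          0.          0.          0.        ] [[-0.57590615  0.81733567 -0.01716107]
 [ 0.5460439   0.36895809 -0.75213429]
 [-0.60841447 -0.44252946 -0.65878639]] [ 0.36470698 -0.2363334   1.54424938]
blue_case [([338.7, 283.2], 0.62)]
blue_button [([318.0, 289.9], 0.71), ([335.1, 224.4], 0.68)]
blue_marker_top [([377.3, 242.3], 0.57)]
yellow_ca
[... 903 characters left out ...]
5.2], 0.59)]
jar_mid [([220.9, 361.9], 0.98)]
carton_mid [([305.5, 133.7], 0.75)]
blue_lid [([192.1, 265.9], 0.79)]
yellow_lid [([250.0, 174.0], 0.61)]
wrist [[332.36474521   0.         277.63978397]
 [  0.         332.36474521 212.48787129]
 [  0.           0.           1.        ]] [-0.07722745  0.          0.          0.          0.        ] [[ 3.42896895e-01 -9.39373046e-01  1.84458715e-05]
 [-8.89473136e-01 -3.24675746e-01  3.21594776e-01]
 [-3.02091475e-01 -1.10290257e-01 -9.46877394e-01]] [-0.62439388 -0.04153041  0.37909785]
blue_case []
blue_button []
blue_marker_top []
yellow_case []
yellow_button []
yellow_marker_top []
can_mid []
jar_mid []
carton_mid []
blue_lid []
yellow_lid []
```

View pics.

View pics/scene0.png

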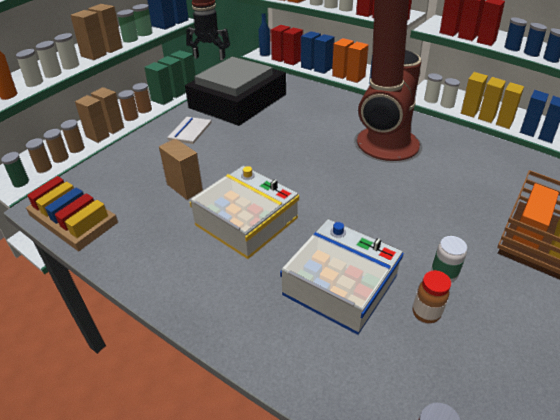

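View pics/side0.png

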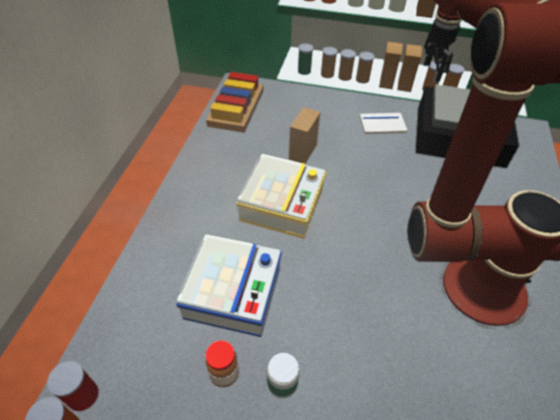

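```bash
python3 - <<'E'
import cv2,numpy as np
a=cv2.imread('pics/scene0.png');b=cv2.imread('pics/side0.png')
def c(im,x,y,w,h,k): return cv2.resize(im[y:y+h,x:x+w],None,fx=k,fy=k,interpolation=cv2.INTER_CUBIC)
cv2.imwrite('pics/c1.png',c(a,270,210,140,120,5))
cv2.imwrite('pics/c2.png',c(a,185,155,120,105,5))
cv2.imwrite('pics/c3.png',c(b,170,225,120,110,5))
cv2.imwrite('pics/c4.png',c(b,230,145,105,95,5))
E
```

```text
(no output)
```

View pics/c1.png

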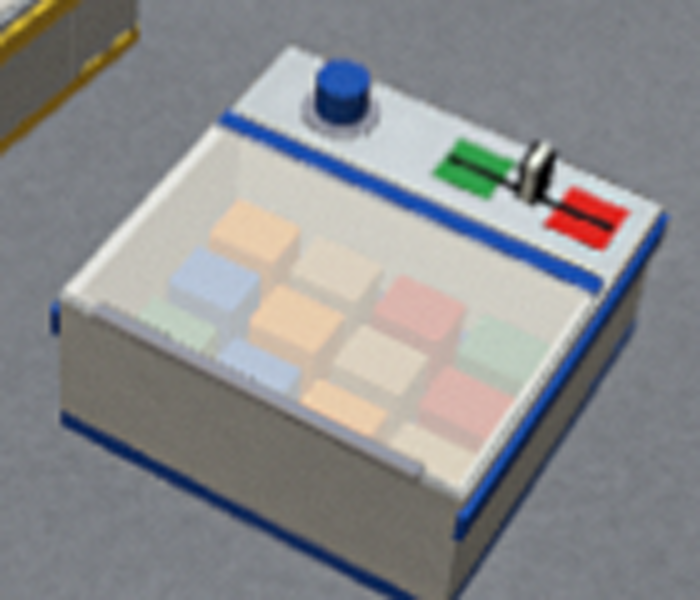

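View pics/c2.png

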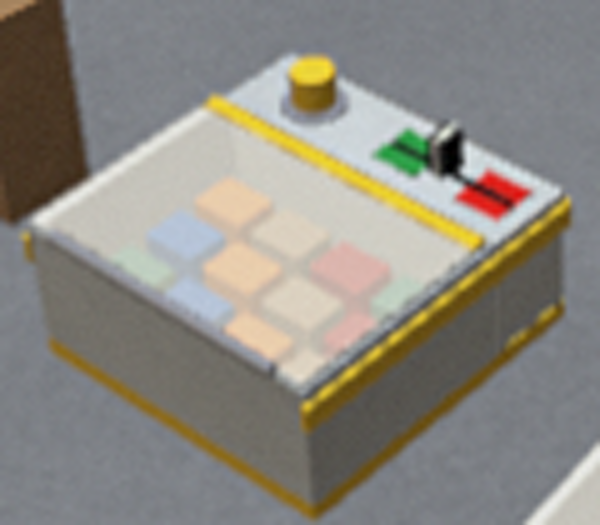

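View pics/c3.png

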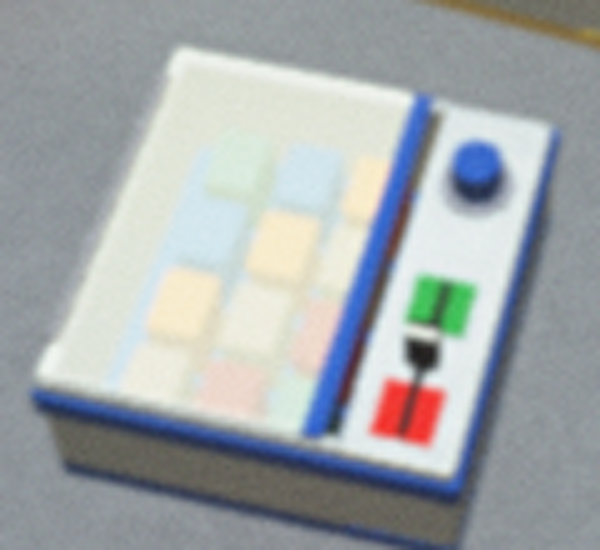

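View pics/c4.png

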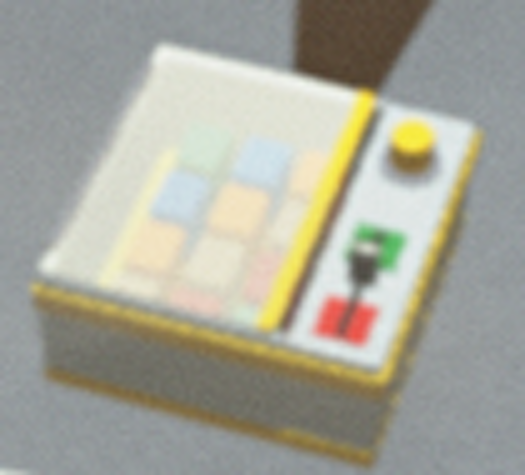

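```bash
cat > fit.py <<'E'
import cv2,numpy as np
from scipy.optimize import least_squares
from plant import optics
F={n:optics.grab_frame(n) for n in("scene","side")}
def proj(n,X):
    f=F[n];return cv2.projectPoints(np.float64(X).reshape(-1,1,3),cv2.Rodrigues(f["R"])[0],f["t"],f["camera_matrix"],f["distortion"])[0].reshape(-1,2)
O={"blue":{"scene":((270,210),dict(fr=(290,47),fl=(665,208),b=(343,75),m=(541,148),bbr=(62,418))),
 "side":((170,225),dict(fr=(556,128),fl=(462,483),b=(480,160),m=(424,337),bbl=(70,468),bfl=(457,545)))},
 "yellow":{"scene":((185,155),dict(fr=(292,55),fl=(570,200),b=(313,68),m=(449,130),bbr=(52,345),bbl=(313,513))),
 "side":((230,145),dict(fr=(480,132),fl=(385,380),b=(413,135),m=(368,250),bbl=(48,375),bfl=(372,460)))}}
def pts(p):
    x,y,a,h,m=p;R=np.array([[np.cos(a),-np.sin(a)],[np.sin(a),np.cos(a)]])
    L=dict(fr=(-.1,-.1,.09),fl=(-.1,.1,.09),b=(-.072,-.055,h),m=(-.072,m,.115),bbr=(.1,-.1,0),bbl=(.1,.1,0),bfl=(-.1,.1,0))
    return {k:np.r_[R@v[:2]+[x,y],v[2]] for k,v in L.items()}
for c in O:
    def res(p,full=False):
        P=pts(p);r=[];d={}
        for n,(o,q) in O[c].items():
            for k,v in q.items():
                e=proj(n,P[k])[0]-(np.array(o)+np.array(v)/5-.4);r+=list(e);d[n,k]=e.round(1).tolist()
        return d if full else r
    s=least_squares(res,[.6,.0 if c=="blue" else -.3,0,.113,.045],loss="soft_l1")
    print(c,s.x.round(4));print(res(s.x,True));P=pts(s.x);print("btn",P["b"].round(4),"mk",P["m"].round(4))
    # independent triangulation
    for k in"bm":
        uv=[np.array(O[c][n][0])+np.array(O[c][n][1][k])/5-.4 for n in F]
        t=least_squares(lambda X:np.r_[proj("scene",X)[0]-uv[0],proj("side",X)[0]-uv[1]],P[k]);print(k,t.x.round(4),t.fun.round(1))
E
python3 fit.py
```

```text
blue [0.6322 0.1733 0.0022 0.1114 0.0472]
{('scene', 'fr'): [0.1, -1.4], ('scene', 'fl'): [-0.2, -1.2], ('scene', 'b'): [0.4, -0.1], ('scene', 'm'): [0.1, 1.3], ('scene', 'bbr'): [-0.1, 0.5], ('side', 'fr'): [0.3, -0.7], ('side', 'fl'): [-1.4, -1.3], ('side', 'b'): [0.3, 0.1], ('side', 'm'): [0.2, -0.4], ('side', 'bbl'): [-0.5, 0.4], ('side', 'bfl'): [0.3, 3.5]}
btn [0.5604 0.1181 0.1114] mk [0.5601 0.2204 0.115 ]
b [0.5611 0.1177 0.1113] [ 0.   0.1  0.  -0.1]
m [0.5598 0.2209 0.1173] [ 0.5  0.5  0.3 -0.7]
yellow [ 0.5807 -0.1521 -0.1003  0.1133  0.0418]
{('scene', 'fr'): [0.6, -1.2], ('scene', 'fl'): [-0.7, -2.1], ('scene', 'b'): [0.4, -0.1], ('scene', 'm'): [-0.4, 0.7], ('scene', 'bbr'): [0.0, 0.5], ('scene', 'bbl'): [0.1, 1.5], ('side', 'fr'): [0.3, -1.3], ('side', 'fl'): [-0.6, -2.0], ('side', 'b'): [0.9, 0.2], ('side', 'm'): [-0.1, 0.0], ('side', 'bbl'): [-0.2, 0.5], ('side', 'bfl'): [0.1, 2.1]}
btn [ 0.5035 -0.1996  0.1133] mk [ 0.5132 -0.1033  0.115 ]
b [ 0.506  -0.1987  0.1146] [ 0.   0.1  0.  -0.1]
m [ 0.5127 -0.1021  0.117 ] [ 0.1  0.1  0.  -0.1]
```

Emit:
jog_arm(
  fingers=0,
  increments=[
    {"slide": [0, 0, 0], "rotation": [0, 0, 6.68]},
    {"slide": [0, 0, 0], "rotation": [0, 0, 6.68]},
    {"slide": [0, 0, 0], "rotation": [0, 0, 6.68]},
    {"slide": [17.5, -36, 0]},
    {"slide": [17.5, -36, 0]},
    {"slide": [17.5, -36, 0]},
    {"slide": [17.5, -36, 0]},
    {"slide": [17.5, -36, 0]},
    {"slide": [17.5, -36, 0]},
    {"slide": [17.5, -36, 0]},
    {"slide": [17.5, -36, 0]},
    {"slide": [17.5, -36, 0]},
    {"slide": [17.5, -36, 0]},
    {"slide": [17.5, -36, 0]},
    {"slide": [17.5, -36, 0]},
    {"slide": [17.5, -36, 0]},
    {"slide": [17.5, -36, 0]},
    {"slide": [17.5, -36, 0]},
    {"slide": [17.5, -36, 0]},
    {"slide": [17.5, -36, 0]},
  ],
)

```text
invalid input
```

Emit:
jog_arm(
  fingers=0,
  increments=[
    {"slide": [0, 0, 0], "rotation": [0, 0, 6.7]},
    {"slide": [0, 0, 0], "rotation": [0, 0, 6.7]},
    {"slide": [0, 0, 0], "rotation": [0, 0, 6.6]},
    {"slide": [17.5, -36, 0], "rotation": [0, 0, 0]},
    {"slide": [17.5, -36, 0], "rotation": [0, 0, 0]},
    {"slide": [17.5, -36, 0], "rotation": [0, 0, 0]},
    {"slide": [17.5, -36, 0], "rotation": [0, 0, 0]},
    {"slide": [17.5, -36, 0], "rotation": [0, 0, 0]},
    {"slide": [17.5, -36, 0], "rotation": [0, 0, 0]},
    {"slide": [17.5, -36, 0], "rotation": [0, 0, 0]},
    {"slide": [17.5, -36, 0], "rotation": [0, 0, 0]},
    {"slide": [17.5, -36, 0], "rotation": [0, 0, 0]},
    {"slide": [17.5, -36, 0], "rotation": [0, 0, 0]},
    {"slide": [17.5, -36, 0], "rotation": [0, 0, 0]},
    {"slide": [17.5, -36, 0], "rotation": [0, 0, 0]},
    {"slide": [17.5, -36, 0], "rotation": [0, 0, 0]},
    {"slide": [17.5, -36, 0], "rotation": [0, 0, 0]},
    {"slide": [17.5, -36, 0], "rotation": [0, 0, 0]},
    {"slide": [17.5, -36, 0], "rotation": [0, 0, 0]},
    {"slide": [17.5, -36, 0], "rotation": [0, 0, 0]},
  ],
)

```text
time: 3.57
tool_pos: [0.5118, 0.0272, 0.2316]
tool_rot: [0.0, 1.0, 0.001, 0.0]
contact_force: [1.2, -1.5, 0.3]
gripper_width: 0.002
```

Emit:
jog_arm(
  increments=[
    {"slide": [16, -30, 0], "rotation": [0, 0, 0]},
    {"slide": [16, -30, 0], "rotation": [0, 0, 0]},
    {"slide": [16.5, -31, 20], "rotation": [0, 0, 0]},
    {"slide": [0, 0, 35], "rotation": [0, 0, 0]},
    {"slide": [0, 0, 30], "rotation": [0, 0, 0]},
    {"slide": [0, 0, 12], "rotation": [0, 0, 0]},
    {"slide": [0, 0, 0], "rotation": [0, 0, 0]},
    {"slide": [0, 0, 0], "rotation": [0, 0, 0]},
    {"slide": [0, 0, 0], "rotation": [0, 0, 0]},
  ],
)

```text
time: 4.32
tool_pos: [0.5611, 0.1159, 0.1368]
tool_rot: [-0.0, 1.0, 0.0, 0.002]
contact_force: [0.3, -0.1, -0.1]
gripper_width: -0.0
```

```bash
python3 - <<'E'
from plant import state, optics
import cv2,numpy as np
for n in ["side","wrist"]:
    f=optics.grab_frame(n); im=f["frame"]
    if n=="side": im=cv2.resize(im[190:340,160:310],None,fx=4,fy=4,interpolation=cv2.INTER_CUBIC)
    cv2.imwrite(f"pics/{n}1.png",im)
s=state();print(s["tool_pos"],s["contact_force"],s["tool_rot"],s["time"])
E
```

```text
[0.56136708 0.11589039 0.13726401] [0.40552315 0.31365233 0.65830376] [-1.95694391e-04  9.99997144e-01  2.97047668e-05  2.38170538e-03] 4.4167
```

View pics/side1.png

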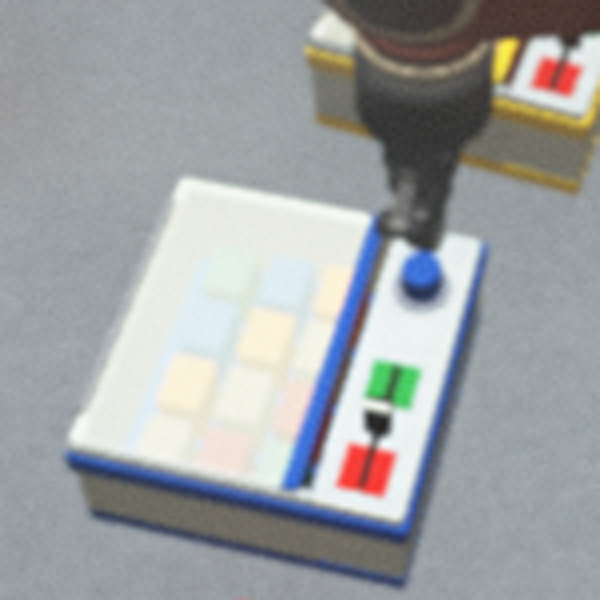

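View pics/wrist1.png

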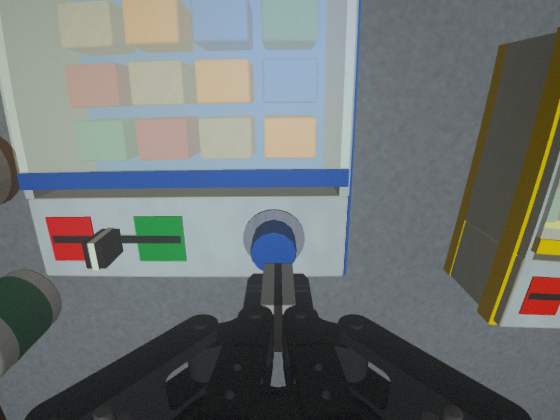

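```bash
cat > ray.py <<'E'
import cv2,numpy as np
def hit(f,uv,z):
    p=cv2.undistortPoints(np.float64(uv).reshape(1,1,2),f["camera_matrix"],f["distortion"]).ravel()
    d=f["R"].T@np.r_[p,1];c=-f["R"].T@f["t"];return (c+d*(z-c[2])/d[2]).round(4)
def proj(f,X): return cv2.projectPoints(np.float64(X).reshape(-1,1,3),cv2.Rodrigues(f["R"])[0],f["t"],f["camera_matrix"],f["distortion"])[0].reshape(-1,2).round(1)
E
python3 - <<'E'
from plant import *
from ray import *
f=optics.grab_frame("wrist");s=state()
print("collar",hit(f,(274,237),.09),"top",hit(f,(273,247),.1114),"tcp px",proj(f,s["tool_pos"]))
print("marker corners",hit(f,(103,230),.115), "front corner -y",hit(f,(346,275),.09),"+y",hit(f,(47,275),.09))
print(s["contact_force"])
cv2.imwrite("pics/w2.png",cv2.resize(f["frame"][190:330,200:350],None,fx=4,fy=4,interpolation=cv2.INTER_CUBIC))
E
```

```text
collar [0.5643 0.1186 0.09  ] top [0.5673 0.119  0.1114] tcp px [[278.6 280.4]]
marker corners [0.5785 0.2109 0.115 ] front corner -y [0.5378 0.0725 0.09  ] +y [0.5359 0.2709 0.09  ]
[ 0.46656552 -0.85573355  0.27059873]
```

View pics/w2.png

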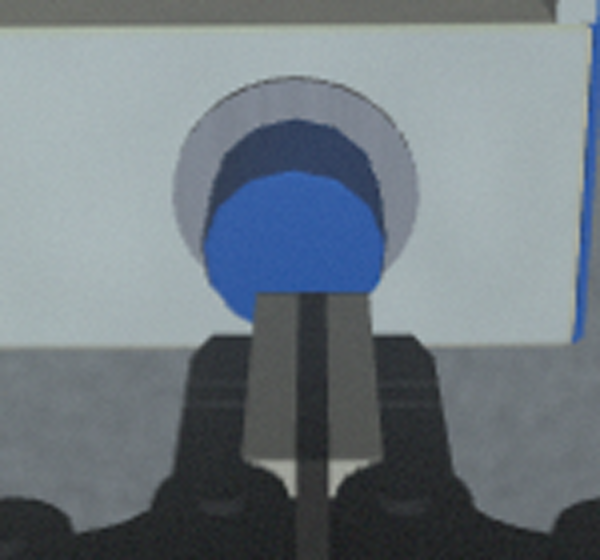

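Emit:
jog_arm(
  increments=[
    {"slide": [1, -2.5, 6], "rotation": [0, 0, 0]},
    {"slide": [0, 0, 6], "rotation": [0, 0, 0]},
    {"slide": [0, 0, 4], "rotation": [0, 0, 0]},
    {"slide": [0, 0, 2], "rotation": [0, 0, 0]},
    {"slide": [0, 0, 1], "rotation": [0, 0, 0]},
    {"slide": [0, 0, 0], "rotation": [0, 0, 0]},
    {"slide": [0, 0, 0], "rotation": [0, 0, 0]},
    {"slide": [0, 0, 0], "rotation": [0, 0, 0]},
  ],
)

```text
time: 5.13
tool_pos: [0.5608, 0.1186, 0.1155]
tool_rot: [-0.0, 1.0, 0.0, 0.0]
contact_force: [0.4, 0.2, -0.3]
gripper_width: 0.0
```

Emit:
jog_arm(
  increments=[
    {"slide": [0, 0, 0.7], "rotation": [0, 0, 0]},
    {"slide": [0, 0, 0.7], "rotation": [0, 0, 0]},
    {"slide": [0, 0, 0.7], "rotation": [0, 0, 0]},
    {"slide": [0, 0, 0.7], "rotation": [0, 0, 0]},
    {"slide": [0, 0, 0.7], "rotation": [0, 0, 0]},
    {"slide": [0, 0, 0], "rotation": [0, 0, 0]},
  ],
)

```text
time: 5.63
tool_pos: [0.5607, 0.1186, 0.1117]
tool_rot: [0.0, 1.0, 0.0, -0.0]
contact_force: [-0.1, -0.2, 1.0]
gripper_width: 0.003
```

Emit:
jog_arm(
  increments=[
    {"slide": [0, 0, 0.5], "rotation": [0, 0, 0]},
    {"slide": [0, 0, 0.5], "rotation": [0, 0, 0]},
    {"slide": [0, 0, 0.5], "rotation": [0, 0, 0]},
    {"slide": [0, 0, 0], "rotation": [0, 0, 0]},
  ],
)

```text
time: 5.97
tool_pos: [0.5607, 0.1186, 0.1103]
tool_rot: [-0.0, 1.0, 0.0, 0.0]
contact_force: [0.2, -0.3, 0.2]
gripper_width: 0.001
```

Emit:
jog_arm(
  increments=[
    {"slide": [0, 0, 0.5], "rotation": [0, 0, 0]},
    {"slide": [0, 0, 0.5], "rotation": [0, 0, 0]},
    {"slide": [0, 0, 0.5], "rotation": [0, 0, 0]},
    {"slide": [0, 0, 0], "rotation": [0, 0, 0]},
  ],
)

```text
time: 6.3
tool_pos: [0.5608, 0.1186, 0.1091]
tool_rot: [0.0, 1.0, 0.0, 0.0]
contact_force: [-1.7, -0.0, 2.7]
gripper_width: 0.004
```

Emit:
jog_arm(
  increments=[
    {"slide": [0, 0, 0.5], "rotation": [0, 0, 0]},
    {"slide": [0, 0, 0.5], "rotation": [0, 0, 0]},
    {"slide": [0, 0, 0.5], "rotation": [0, 0, 0]},
    {"slide": [0, 0, 0], "rotation": [0, 0, 0]},
  ],
)

```text
time: 6.63
tool_pos: [0.5608, 0.1187, 0.108]
tool_rot: [0.0, 1.0, 0.0, 0.0]
contact_force: [-2.7, -0.5, 6.7]
gripper_width: 0.002
```

Emit:
jog_arm(
  increments=[
    {"slide": [0, 0, 0.5], "rotation": [0, 0, 0]},
    {"slide": [0, 0, 0.5], "rotation": [0, 0, 0]},
    {"slide": [0, 0, 0], "rotation": [0, 0, 0]},
  ],
)

```text
time: 6.88
tool_pos: [0.5608, 0.1187, 0.1075]
tool_rot: [0.0, 1.0, 0.0, 0.0]
contact_force: [-5.0, -1.1, 8.6]
gripper_width: 0.003
```

Emit:
jog_arm(
  increments=[
    {"slide": [-0.5, 0, 0], "rotation": [0, 0, 0]},
    {"slide": [-0.5, 0, 0], "rotation": [0, 0, 0]},
    {"slide": [0, 0, 0], "rotation": [0, 0, 0]},
  ],
)

```text
time: 7.13
tool_pos: [0.5607, 0.1186, 0.1079]
tool_rot: [-0.0, 1.0, 0.0, 0.001]
contact_force: [-1.6, -0.7, 7.0]
gripper_width: -0.001
```

```bash
python3 -c "
from plant import *
s=state();print(s['tool_pos'],s['contact_force'],s['time'])"
```

```text
[0.56074674 0.11861945 0.10787444] [-1.63109373 -0.69733634  6.9735063 ] 7.1333
```

Emit:
jog_arm(
  increments=[
    {"slide": [-0.2, 0, 0.5], "rotation": [0, 0, 0]},
    {"slide": [-0.3, 0, 0.5], "rotation": [0, 0, 0]},
    {"slide": [0, 0, 0], "rotation": [0, 0, 0]},
  ],
)

```text
time: 7.38
tool_pos: [0.5608, 0.1186, 0.1074]
tool_rot: [-0.0, 1.0, 0.0, 0.002]
contact_force: [-0.7, -0.5, 8.7]
gripper_width: 0.001
```

Emit:
jog_arm(
  increments=[
    {"slide": [-0.2, 0, 0.4], "rotation": [0, 0, 0]},
    {"slide": [0, 0, 0], "rotation": [0, 0, 0]},
  ],
)

```text
time: 7.55
tool_pos: [0.5607, 0.1186, 0.1072]
tool_rot: [-0.0, 1.0, 0.0, 0.002]
contact_force: [-0.3, -0.8, 9.5]
gripper_width: 0.001
```

Emit:
jog_arm(
  increments=[
    {"slide": [-0.1, 0, 0.4], "rotation": [0, 0, 0]},
    {"slide": [0, 0, 0], "rotation": [0, 0, 0]},
  ],
)

```text
time: 7.72
tool_pos: [0.5607, 0.1186, 0.107]
tool_rot: [-0.0, 1.0, 0.0, 0.002]
contact_force: [-0.8, -0.9, 9.4]
gripper_width: -0.004
```

Emit:
jog_arm(
  increments=[
    {"slide": [-0.1, 0, 0.4], "rotation": [0, 0, 0]},
    {"slide": [0, 0, 0], "rotation": [0, 0, 0]},
  ],
)

```text
time: 7.88
tool_pos: [0.5607, 0.1186, 0.1068]
tool_rot: [-0.0, 1.0, 0.0, 0.002]
contact_force: [-1.0, -0.9, 9.6]
gripper_width: 0.002
```

Emit:
jog_arm(
  increments=[
    {"slide": [-0.2, 0, 0.4], "rotation": [0, 0, 0]},
    {"slide": [0, 0, 0], "rotation": [0, 0, 0]},
  ],
)

```text
time: 8.05
tool_pos: [0.5607, 0.1187, 0.1067]
tool_rot: [-0.0, 1.0, 0.0, 0.003]
contact_force: [-1.5, -1.1, 11.1]
gripper_width: -0.001
```

Emit:
jog_arm(
  increments=[
    {"slide": [-0.2, 0, 0.4], "rotation": [0, 0, 0]},
    {"slide": [0, 0, 0], "rotation": [0, 0, 0]},
  ],
)

```text
time: 8.22
tool_pos: [0.5607, 0.1187, 0.1065]
tool_rot: [-0.0, 1.0, 0.0, 0.003]
contact_force: [-1.1, 0.4, 12.1]
gripper_width: -0.003
```

Emit:
jog_arm(
  increments=[
    {"slide": [0, 0, 0], "rotation": [0, 0, 0]},
  ],
)

```text
time: 8.3
tool_pos: [0.5608, 0.1186, 0.1065]
tool_rot: [-0.0, 1.0, 0.0, 0.003]
contact_force: [-1.4, -0.6, 12.1]
gripper_width: -0.002
```

Emit:
jog_arm(
  increments=[
    {"slide": [0, 0, 0], "rotation": [0, 0, 0]},
  ],
)

```text
time: 8.38
tool_pos: [0.5607, 0.1186, 0.1065]
tool_rot: [-0.0, 1.0, 0.0, 0.003]
contact_force: [-1.1, -1.6, 10.9]
gripper_width: 0.002
```

Emit:
jog_arm(
  increments=[
    {"slide": [0, 0, 0], "rotation": [0, 0, 0]},
  ],
)

```text
time: 8.47
tool_pos: [0.5607, 0.1187, 0.1065]
tool_rot: [-0.0, 1.0, 0.0, 0.003]
contact_force: [-0.6, -1.3, 12.2]
gripper_width: -0.0
```

Emit:
jog_arm(
  increments=[
    {"slide": [0, 0, 0], "rotation": [0, 0, 0]},
  ],
)

```text
time: 8.55
tool_pos: [0.5607, 0.1187, 0.1065]
tool_rot: [-0.0, 1.0, 0.0, 0.003]
contact_force: [-1.5, -0.3, 11.2]
gripper_width: -0.001
```

Emit:
jog_arm(
  increments=[
    {"slide": [-0.1, 0, 0.4], "rotation": [0, 0, 0]},
    {"slide": [0, 0, 0], "rotation": [0, 0, 0]},
  ],
)

```text
time: 8.72
tool_pos: [0.5607, 0.1186, 0.1063]
tool_rot: [-0.0, 1.0, 0.0, 0.003]
contact_force: [-0.6, -0.1, 12.3]
gripper_width: 0.003
```

Emit:
jog_arm(
  increments=[
    {"slide": [0, 0, 0], "rotation": [0, 0, 0]},
  ],
)

```text
time: 8.8
tool_pos: [0.5607, 0.1186, 0.1063]
tool_rot: [-0.0, 1.0, 0.0, 0.003]
contact_force: [-2.4, 0.1, 12.8]
gripper_width: 0.001
```

Emit:
jog_arm(
  increments=[
    {"slide": [0, 0, 0], "rotation": [0, 0, 0]},
  ],
)

```text
time: 8.88
tool_pos: [0.5607, 0.1186, 0.1063]
tool_rot: [-0.0, 1.0, 0.0, 0.003]
contact_force: [-1.3, -0.4, 12.9]
gripper_width: 0.001
```

Emit:
jog_arm(
  increments=[
    {"slide": [0, 0, 0], "rotation": [0, 0, 0]},
  ],
)

```text
time: 8.97
tool_pos: [0.5607, 0.1187, 0.1063]
tool_rot: [-0.0, 1.0, 0.0, 0.003]
contact_force: [-1.6, -1.2, 12.5]
gripper_width: 0.001
```

Emit:
jog_arm(
  increments=[
    {"slide": [0, 0, -3], "rotation": [0, 0, 0]},
    {"slide": [0, 0, -8], "rotation": [0, 0, 0]},
    {"slide": [0, 0, -15], "rotation": [0, 0, 0]},
    {"slide": [0, 0, -15], "rotation": [0, 0, 0]},
    {"slide": [0.5, -33, 0], "rotation": [0, 0, 0]},
    {"slide": [0.5, -33, 0], "rotation": [0, 0, 0]},
    {"slide": [0, 0, 0], "rotation": [0, 0, 0]},
    {"slide": [0, 0, 0], "rotation": [0, 0, 0]},
  ],
)

```text
time: 9.63
tool_pos: [0.5587, 0.1857, 0.1433]
tool_rot: [0.0, 1.0, 0.002, -0.0]
contact_force: [0.2, 0.0, -0.2]
gripper_width: -0.003
```

```bash
python3 - <<'E'
from plant import *
from ray import *
f=optics.grab_frame("side");s=state()
cv2.imwrite("pics/side2.png",cv2.resize(f["frame"][190:340,160:310],None,fx=4,fy=4,interpolation=cv2.INTER_CUBIC))
f=optics.grab_frame("wrist");cv2.imwrite("pics/wrist2.png",f["frame"])
print(s["tool_pos"],s["contact_force"],proj(f,s["tool_pos"]))
E
```

```text
[0.55869195 0.18475946 0.14317721] [ 0.04511872 -0.16364974  0.31815108] [[278.7 280.3]]
```

View pics/side2.png

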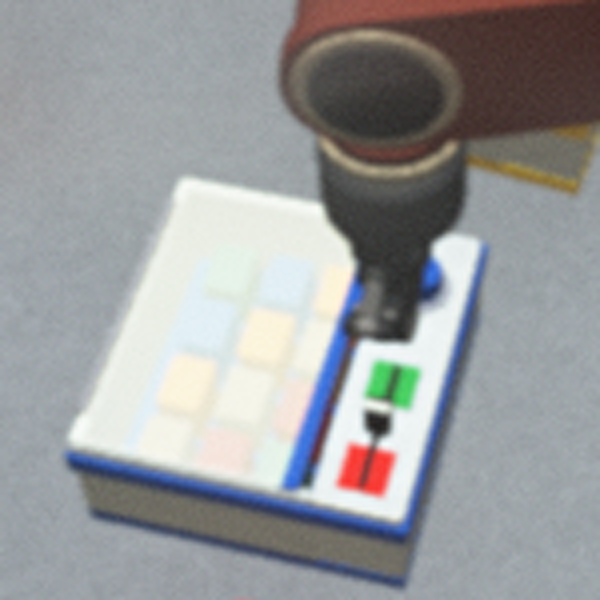

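View pics/wrist2.png

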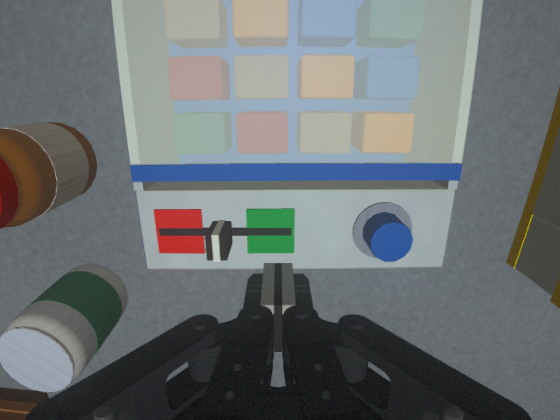

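Emit:
jog_arm(
  increments=[
    {"slide": [1, 0, 15], "rotation": [0, 0, 0]},
    {"slide": [1, 0, 15], "rotation": [0, 0, 0]},
    {"slide": [0.5, 0, 10], "rotation": [0, 0, 0]},
    {"slide": [0, 0, 3], "rotation": [0, 0, 0]},
    {"slide": [0, -4, 0], "rotation": [0, 0, 0]},
    {"slide": [0, -4, 0], "rotation": [0, 0, 0]},
    {"slide": [0, -4, 0], "rotation": [0, 0, 0]},
    {"slide": [0, -4, 0], "rotation": [0, 0, 0]},
    {"slide": [0, -4, 0], "rotation": [0, 0, 0]},
    {"slide": [0, -3, 0], "rotation": [0, 0, 0]},
    {"slide": [0, -3, 0], "rotation": [0, 0, 0]},
    {"slide": [0, -3, 0], "rotation": [0, 0, 0]},
  ],
)

```text
time: 10.73
tool_pos: [0.562, 0.2139, 0.1013]
tool_rot: [0.0, 1.0, 0.0, 0.0]
contact_force: [0.6, -1.3, 0.8]
gripper_width: -0.001
```

Marker contact seems made (-1.3 N). I'll continue gently to the stop.

Emit:
jog_arm(
  increments=[
    {"slide": [0, -3, 0], "rotation": [0, 0, 0]},
    {"slide": [0, -3, 0], "rotation": [0, 0, 0]},
    {"slide": [0, -2, 0], "rotation": [0, 0, 0]},
  ],
)

```text
time: 10.98
tool_pos: [0.5617, 0.222, 0.1009]
tool_rot: [-0.0, 1.0, 0.0, 0.0]
contact_force: [-0.8, -1.6, 1.1]
gripper_width: -0.004
```

Emit:
jog_arm(
  increments=[
    {"slide": [0, -2, 0], "rotation": [0, 0, 0]},
    {"slide": [0, -2, 0], "rotation": [0, 0, 0]},
  ],
)

```text
time: 11.15
tool_pos: [0.5617, 0.2243, 0.1009]
tool_rot: [0.002, 1.0, 0.001, -0.0]
contact_force: [-0.2, -12.5, 3.7]
gripper_width: 0.0
```

Emit:
jog_arm(
  increments=[
    {"slide": [0, -2, 0], "rotation": [0, 0, 0]},
    {"slide": [0, -1, 0], "rotation": [0, 0, 0]},
  ],
)

```text
time: 11.32
tool_pos: [0.5617, 0.2245, 0.101]
tool_rot: [0.005, 1.0, 0.001, -0.001]
contact_force: [-1.3, -18.5, 5.2]
gripper_width: 0.003
```

Emit:
jog_arm(
  increments=[
    {"slide": [0, 5, 0], "rotation": [0, 0, 0]},
    {"slide": [0, 6, 0], "rotation": [0, 0, 0]},
    {"slide": [0, 0, -25], "rotation": [0, 0, 0]},
    {"slide": [0, 0, -25], "rotation": [0, 0, 0]},
    {"slide": [-5, 38, 0], "rotation": [0, 0, 0]},
    {"slide": [-5, 38, 0], "rotation": [0, 0, 0]},
    {"slide": [-5, 38, 0], "rotation": [0, 0, 0]},
    {"slide": [-5, 38, 0], "rotation": [0, 0, 0]},
    {"slide": [-6, 38, 0], "rotation": [0, 0, 0]},
    {"slide": [-6, 38, 0], "rotation": [0, 0, 0]},
    {"slide": [-6, 38, 0], "rotation": [0, 0, 0]},
    {"slide": [-6, 38, 0], "rotation": [0, 0, 0]},
    {"slide": [-6, 38, 0], "rotation": [0, 0, 0]},
    {"slide": [-6, 38, 0], "rotation": [0, 0, 0]},
    {"slide": [-2, 33, 0], "rotation": [0, 0, 0]},
    {"slide": [0, 0, 0], "rotation": [0, 0, 5.75]},
    {"slide": [0, 0, 0], "rotation": [0, 0, 0]},
    {"slide": [0, 0, 0], "rotation": [0, 0, 0]},
    {"slide": [0, 0, 0], "rotation": [0, 0, 0]},
  ],
)

```text
time: 12.9
tool_pos: [0.504, -0.1944, 0.1506]
tool_rot: [-0.0, 0.999, -0.048, -0.0]
contact_force: [-0.2, -0.3, 0.0]
gripper_width: 0.001
```

```bash
python3 - <<'E'
from plant import *
from ray import *
f=optics.grab_frame("side");s=state()
cv2.imwrite("pics/side3.png",cv2.resize(f["frame"][140:340,160:340],None,fx=3,fy=3,interpolation=cv2.INTER_CUBIC))
f=optics.grab_frame("wrist");cv2.imwrite("pics/wrist3.png",f["frame"])
print(s["time"],s["tool_pos"],s["tool_rot"],s["contact_force"],proj(f,s["tool_pos"]))
E
```

```text
12.95 [ 0.50407745 -0.19431475  0.15066329] [-2.95471781e-04  9.98831687e-01 -4.83235805e-02 -6.91074028e-05] [ 0.08352508 -0.00173491  0.9321275 ] [[278.7 280.2]]
```

View pics/side3.png

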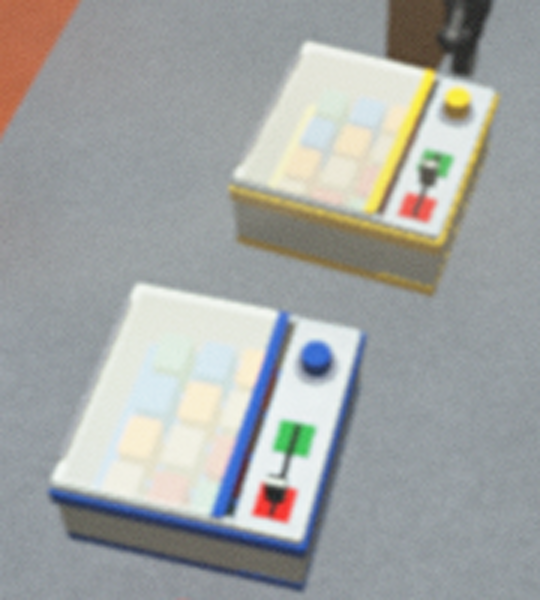

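View pics/wrist3.png

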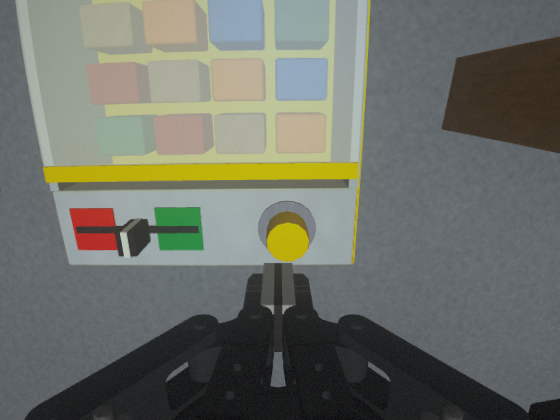

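```bash
python3 - <<'E'
from plant import *
from ray import *
f=optics.grab_frame("wrist");s=state()
print("collar",hit(f,(287,229),.09),"top",hit(f,(287.8,241),.114),"slot end",hit(f,(78,230),.09),hit(f,(198,230),.09), s["tool_pos"])
E
```

```text
collar [ 0.5061 -0.2001  0.09  ] top [ 0.5081 -0.2001  0.114 ] slot end [ 0.5186 -0.0601  0.09  ] [ 0.511 -0.142  0.09 ] [ 0.50416902 -0.19434957  0.15080929]
```

Emit:
jog_arm(
  increments=[
    {"slide": [2, 5.3, 10], "rotation": [0, 0, 0]},
    {"slide": [0, 0, 10], "rotation": [0, 0, 0]},
    {"slide": [0, 0, 7], "rotation": [0, 0, 0]},
    {"slide": [0, 0, 4], "rotation": [0, 0, 0]},
    {"slide": [0, 0, 1.5], "rotation": [0, 0, 0]},
    {"slide": [0, 0, 0], "rotation": [0, 0, 0]},
    {"slide": [0, 0, 0], "rotation": [0, 0, 0]},
    {"slide": [0, 0, 0], "rotation": [0, 0, 0]},
  ],
)

```text
time: 13.72
tool_pos: [0.5058, -0.2011, 0.1189]
tool_rot: [0.0, 0.999, -0.05, 0.0]
contact_force: [-0.1, -0.1, 0.5]
gripper_width: 0.002
```

Emit:
jog_arm(
  increments=[
    {"slide": [0, 0, 0.7], "rotation": [0, 0, 0]},
    {"slide": [0, 0, 0.7], "rotation": [0, 0, 0]},
    {"slide": [0, 0, 0.7], "rotation": [0, 0, 0]},
    {"slide": [0, 0, 0], "rotation": [0, 0, 0]},
  ],
)

```text
time: 14.05
tool_pos: [0.5054, -0.2009, 0.1163]
tool_rot: [0.0, 0.999, -0.05, 0.0]
contact_force: [0.7, 1.4, -0.4]
gripper_width: 0.001
```

Emit:
jog_arm(
  increments=[
    {"slide": [0, 0, 0.5], "rotation": [0, 0, 0]},
    {"slide": [0, 0, 0.5], "rotation": [0, 0, 0]},
    {"slide": [0, 0, 0.5], "rotation": [0, 0, 0]},
    {"slide": [0, 0, 0], "rotation": [0, 0, 0]},
  ],
)

```text
time: 14.38
tool_pos: [0.5054, -0.2008, 0.1146]
tool_rot: [-0.0, 0.999, -0.05, -0.0]
contact_force: [-0.4, -0.2, -0.2]
gripper_width: -0.001
```

Emit:
jog_arm(
  increments=[
    {"slide": [0, 0, 0.5], "rotation": [0, 0, 0]},
    {"slide": [0, 0, 0.5], "rotation": [0, 0, 0]},
    {"slide": [0, 0, 0.5], "rotation": [0, 0, 0]},
    {"slide": [0, 0, 0], "rotation": [0, 0, 0]},
  ],
)

```text
time: 14.72
tool_pos: [0.5055, -0.2009, 0.1133]
tool_rot: [0.0, 0.999, -0.05, 0.0]
contact_force: [-0.3, 0.2, -0.2]
gripper_width: -0.001
```

Emit:
jog_arm(
  increments=[
    {"slide": [0, 0, 0.5], "rotation": [0, 0, 0]},
    {"slide": [0, 0, 0.5], "rotation": [0, 0, 0]},
    {"slide": [0, 0, 0], "rotation": [0, 0, 0]},
  ],
)

```text
time: 14.97
tool_pos: [0.5055, -0.2009, 0.1123]
tool_rot: [0.0, 0.999, -0.05, 0.0]
contact_force: [0.3, 0.0, 1.3]
gripper_width: -0.002
```

Emit:
jog_arm(
  increments=[
    {"slide": [0, 0, 0.5], "rotation": [0, 0, 0]},
    {"slide": [0, 0, 0.5], "rotation": [0, 0, 0]},
    {"slide": [0, 0, 0], "rotation": [0, 0, 0]},
  ],
)

```text
time: 15.22
tool_pos: [0.5055, -0.2009, 0.1112]
tool_rot: [0.0, 0.999, -0.05, 0.0]
contact_force: [-0.5, 0.7, 0.5]
gripper_width: -0.004
```

Emit:
jog_arm(
  increments=[
    {"slide": [0, 0, 0.5], "rotation": [0, 0, 0]},
    {"slide": [0, 0, 0.5], "rotation": [0, 0, 0]},
    {"slide": [0, 0, 0], "rotation": [0, 0, 0]},
  ],
)

```text
time: 15.47
tool_pos: [0.5055, -0.2009, 0.1102]
tool_rot: [-0.0, 0.999, -0.05, 0.0]
contact_force: [0.5, 0.0, 0.5]
gripper_width: 0.001
```

Emit:
jog_arm(
  increments=[
    {"slide": [0, 0, 0.5], "rotation": [0, 0, 0]},
    {"slide": [0, 0, 0.5], "rotation": [0, 0, 0]},
    {"slide": [0, 0, 0], "rotation": [0, 0, 0]},
  ],
)

```text
time: 15.72
tool_pos: [0.5055, -0.2009, 0.1094]
tool_rot: [0.0, 0.999, -0.05, 0.0]
contact_force: [-0.8, 0.6, 1.1]
gripper_width: -0.0
```

Emit:
jog_arm(
  increments=[
    {"slide": [0, 0, 0.5], "rotation": [0, 0, 0]},
    {"slide": [0, 0, 0.5], "rotation": [0, 0, 0]},
    {"slide": [0, 0, 0], "rotation": [0, 0, 0]},
  ],
)

```text
time: 15.97
tool_pos: [0.5055, -0.2009, 0.1087]
tool_rot: [0.0, 0.999, -0.05, 0.0]
contact_force: [-1.3, 1.1, 5.2]
gripper_width: -0.004
```

Now 0.4 mm steps with a small backward shift that relieves the side load.

Emit:
jog_arm(
  increments=[
    {"slide": [-0.2, 0, 0.5], "rotation": [0, 0, 0]},
    {"slide": [-0.3, 0, 0.4], "rotation": [0, 0, 0]},
    {"slide": [0, 0, 0], "rotation": [0, 0, 0]},
  ],
)

```text
time: 16.22
tool_pos: [0.5055, -0.2009, 0.1082]
tool_rot: [0.0, 0.999, -0.05, 0.001]
contact_force: [-1.1, 1.7, 5.4]
gripper_width: 0.001
```

Emit:
jog_arm(
  increments=[
    {"slide": [-0.2, 0, 0.4], "rotation": [0, 0, 0]},
    {"slide": [0, 0, 0], "rotation": [0, 0, 0]},
  ],
)

```text
time: 16.38
tool_pos: [0.5055, -0.201, 0.108]
tool_rot: [0.0, 0.999, -0.05, 0.001]
contact_force: [-0.4, 1.7, 5.9]
gripper_width: -0.001
```

Emit:
jog_arm(
  increments=[
    {"slide": [-0.2, 0, 0.4], "rotation": [0, 0, 0]},
    {"slide": [0, 0, 0], "rotation": [0, 0, 0]},
  ],
)

```text
time: 16.55
tool_pos: [0.5055, -0.201, 0.1079]
tool_rot: [0.0, 0.999, -0.05, 0.001]
contact_force: [-2.1, 1.9, 7.1]
gripper_width: -0.0
```

Emit:
jog_arm(
  increments=[
    {"slide": [-0.2, 0, 0.4], "rotation": [0, 0, 0]},
    {"slide": [0, 0, 0], "rotation": [0, 0, 0]},
  ],
)

```text
time: 16.72
tool_pos: [0.5055, -0.201, 0.1077]
tool_rot: [0.0, 0.999, -0.05, 0.001]
contact_force: [-1.1, 1.9, 7.8]
gripper_width: -0.001
```

Emit:
jog_arm(
  increments=[
    {"slide": [-0.2, 0, 0.4], "rotation": [0, 0, 0]},
    {"slide": [0, 0, 0], "rotation": [0, 0, 0]},
  ],
)

```text
time: 16.88
tool_pos: [0.5055, -0.201, 0.1075]
tool_rot: [0.0, 0.999, -0.05, 0.002]
contact_force: [0.2, 2.1, 8.2]
gripper_width: 0.0
```

Emit:
jog_arm(
  increments=[
    {"slide": [-0.2, 0, 0.4], "rotation": [0, 0, 0]},
    {"slide": [0, 0, 0], "rotation": [0, 0, 0]},
  ],
)

```text
time: 17.05
tool_pos: [0.5055, -0.201, 0.1073]
tool_rot: [0.0, 0.999, -0.05, 0.002]
contact_force: [-0.9, 2.3, 8.8]
gripper_width: -0.002
```

Emit:
jog_arm(
  increments=[
    {"slide": [-0.2, 0.2, 0.4], "rotation": [0, 0, 0]},
    {"slide": [0, 0, 0], "rotation": [0, 0, 0]},
  ],
)

```text
time: 17.22
tool_pos: [0.5055, -0.201, 0.1071]
tool_rot: [0.0, 0.999, -0.05, 0.002]
contact_force: [-0.5, 2.3, 9.2]
gripper_width: 0.002
```

Emit:
jog_arm(
  increments=[
    {"slide": [-0.1, 0.1, 0.4], "rotation": [0, 0, 0]},
    {"slide": [0, 0, 0], "rotation": [0, 0, 0]},
  ],
)

```text
time: 17.38
tool_pos: [0.5054, -0.201, 0.1064]
tool_rot: [0.0, 0.999, -0.05, 0.002]
contact_force: [1.0, 1.6, 3.5]
gripper_width: -0.001
```

Emit:
jog_arm(
  increments=[
    {"slide": [-0.2, 0.1, 0.4], "rotation": [0, 0, 0]},
    {"slide": [0, 0, 0], "rotation": [0, 0, 0]},
  ],
)

```text
time: 17.55
tool_pos: [0.5037, -0.2012, 0.1041]
tool_rot: [0.0, 0.999, -0.05, 0.001]
contact_force: [1.4, 0.1, 2.1]
gripper_width: -0.001
```

Emit:
jog_arm(
  increments=[
    {"slide": [0, 0, 0.4], "rotation": [0, 0, 0]},
    {"slide": [0, 0, 0.4], "rotation": [0, 0, 0]},
    {"slide": [0, 0, 0], "rotation": [0, 0, 0]},
  ],
)

```text
time: 17.8
tool_pos: [0.5038, -0.2012, 0.1037]
tool_rot: [0.0, 0.999, -0.05, 0.0]
contact_force: [2.0, -0.3, 4.1]
gripper_width: 0.002
```

```bash
python3 - <<'E'
from plant import *
from ray import *
f=optics.grab_frame("side");s=state()
cv2.imwrite("pics/side4.png",cv2.resize(f["frame"][130:250,220:350],None,fx=4,fy=4,interpolation=cv2.INTER_CUBIC))
print(s["time"],s["tool_pos"],s["contact_force"])
E
```

```text
17.85 [ 0.50375767 -0.20124075  0.1037041 ] [1.48622363 1.20728047 3.65494629]
```

View pics/side4.png

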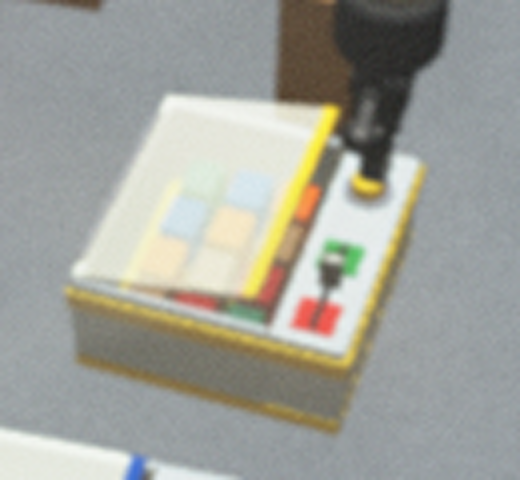

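Emit:
jog_arm(
  increments=[
    {"slide": [0, 0, -3], "rotation": [0, 0, 0]},
    {"slide": [0, 0, -8], "rotation": [0, 0, 0]},
    {"slide": [0, 0, -15], "rotation": [0, 0, 0]},
    {"slide": [0, 0, -15], "rotation": [0, 0, 0]},
    {"slide": [0.5, -32, 0], "rotation": [0, 0, 0]},
    {"slide": [0.5, -32, 0], "rotation": [0, 0, 0]},
    {"slide": [0.5, -32, 0], "rotation": [0, 0, 0]},
    {"slide": [0, -31, 0], "rotation": [0, 0, 0]},
    {"slide": [0, 0, 0], "rotation": [0, 0, 0]},
    {"slide": [0, 0, 0], "rotation": [0, 0, 0]},
  ],
)

```text
time: 18.68
tool_pos: [0.5169, -0.0737, 0.1441]
tool_rot: [0.0, 0.999, -0.048, -0.001]
contact_force: [-0.3, -0.5, -0.5]
gripper_width: -0.0
```

```bash
python3 - <<'E'
from plant import *
from ray import *
f=optics.grab_frame("wrist");s=state();cv2.imwrite("pics/wrist5.png",f["frame"])
print(s["time"],s["tool_pos"],s["tool_rot"],s["contact_force"])
a=-.1;d=s["tool_pos"][:2]-[.581,-.1521];print("case xy",d@[np.cos(a),np.sin(a)],d@[-np.sin(a),np.cos(a)])
E
```

```text
18.7333 [ 0.51706528 -0.07462836  0.14415586] [ 2.37243357e-04  9.98792053e-01 -4.91326896e-02 -5.98004145e-04] [ 0.31320664 -0.91434446  0.53839398]
case xy -0.07134957269895591 0.07070178403135759
```

View pics/wrist5.png

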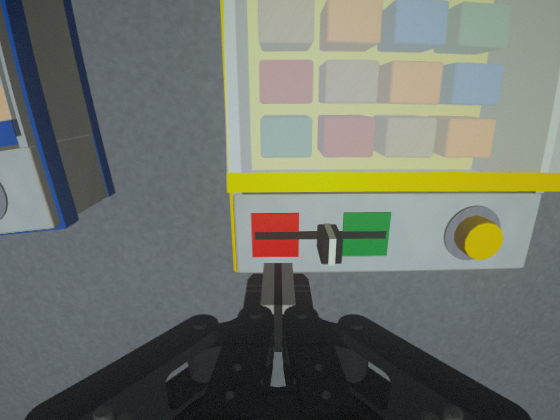

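Emit:
jog_arm(
  increments=[
    {"slide": [0, -4, 10], "rotation": [0, 0, 0]},
    {"slide": [0, 0, 15], "rotation": [0, 0, 0]},
    {"slide": [0, 0, 12], "rotation": [0, 0, 0]},
    {"slide": [0, 0, 5], "rotation": [0, 0, 0]},
    {"slide": [0, 4, 0], "rotation": [0, 0, 0]},
    {"slide": [0, 4, 0], "rotation": [0, 0, 0]},
    {"slide": [0, 4, 0], "rotation": [0, 0, 0]},
    {"slide": [0, 4, 0], "rotation": [0, 0, 0]},
    {"slide": [0, 3, 0], "rotation": [0, 0, 0]},
    {"slide": [0, 3, 0], "rotation": [0, 0, 0]},
    {"slide": [0, 3, 0], "rotation": [0, 0, 0]},
  ],
)

```text
time: 19.65
tool_pos: [0.516, -0.0961, 0.1031]
tool_rot: [-0.0, 0.999, -0.05, 0.001]
contact_force: [0.3, 1.6, 1.4]
gripper_width: 0.005
```

Emit:
jog_arm(
  increments=[
    {"slide": [0, 2.5, 0], "rotation": [0, 0, 0]},
    {"slide": [0, 2.5, 0], "rotation": [0, 0, 0]},
  ],
)

```text
time: 19.82
tool_pos: [0.5153, -0.101, 0.1029]
tool_rot: [0.0, 0.999, -0.05, 0.0]
contact_force: [0.3, 2.0, 0.9]
gripper_width: 0.001
```

Emit:
jog_arm(
  increments=[
    {"slide": [0, 2, 0], "rotation": [0, 0, 0]},
    {"slide": [0, 2, 0], "rotation": [0, 0, 0]},
  ],
)

```text
time: 19.98
tool_pos: [0.5146, -0.1049, 0.1026]
tool_rot: [0.0, 0.999, -0.05, 0.0]
contact_force: [1.3, 1.2, 1.3]
gripper_width: 0.002
```

Emit:
jog_arm(
  increments=[
    {"slide": [0, 2, 0], "rotation": [0, 0, 0]},
    {"slide": [0, 1.5, 0], "rotation": [0, 0, 0]},
  ],
)

```text
time: 20.15
tool_pos: [0.5144, -0.1066, 0.1025]
tool_rot: [-0.002, 0.999, -0.05, 0.0]
contact_force: [2.1, 11.6, 3.0]
gripper_width: 0.003
```

Emit:
jog_arm(
  increments=[
    {"slide": [0, 1.5, 0], "rotation": [0, 0, 0]},
    {"slide": [0, 1.5, 0], "rotation": [0, 0, 0]},
  ],
)

```text
time: 20.32
tool_pos: [0.5144, -0.107, 0.1026]
tool_rot: [-0.005, 0.999, -0.05, 0.0]
contact_force: [2.4, 20.1, 4.2]
gripper_width: -0.003
```

At the stop. Back off, rise and retreat.

Emit:
jog_arm(
  increments=[
    {"slide": [0, -5, 0], "rotation": [0, 0, 0]},
    {"slide": [0, -6, 0], "rotation": [0, 0, 0]},
    {"slide": [0, 0, -25], "rotation": [0, 0, 0]},
    {"slide": [0, 0, -35], "rotation": [0, 0, 0]},
    {"slide": [-15, 0, -30], "rotation": [0, 0, 0]},
    {"slide": [-30, 0, -20], "rotation": [0, 0, 0]},
    {"slide": [-30, 0, 0], "rotation": [0, 0, 0]},
    {"slide": [-30, 0, 0], "rotation": [0, 0, 0]},
    {"slide": [0, 0, 0], "rotation": [0, 0, 0]},
    {"slide": [0, 0, 0], "rotation": [0, 0, 0]},
    {"slide": [0, 0, 0], "rotation": [0, 0, 0]},
  ],
)

```text
time: 21.23
tool_pos: [0.4107, -0.0901, 0.2124]
tool_rot: [0.0, 0.999, -0.05, 0.0]
contact_force: [-0.3, 0.1, 0.7]
gripper_width: -0.006
```

```bash
python3 - <<'E'
from plant import *
from ray import *
s=state();print(s["time"],s["tool_pos"],s["contact_force"])
A=optics.grab_frame("scene")["frame"];B=optics.grab_frame("side")["frame"]
cv2.imwrite("pics/scene6.png",cv2.resize(A[130:350,150:490],None,fx=2.3,fy=2.3,interpolation=cv2.INTER_CUBIC))
cv2.imwrite("pics/side6.png",cv2.resize(B[130:400,160:350],None,fx=2.2,fy=2.2,interpolation=cv2.INTER_CUBIC))
E
```

```text
21.2333 [ 0.4107244  -0.09007805  0.21240736] [-0.33667578  0.09744829  0.67146666]
```

View pics/scene6.png

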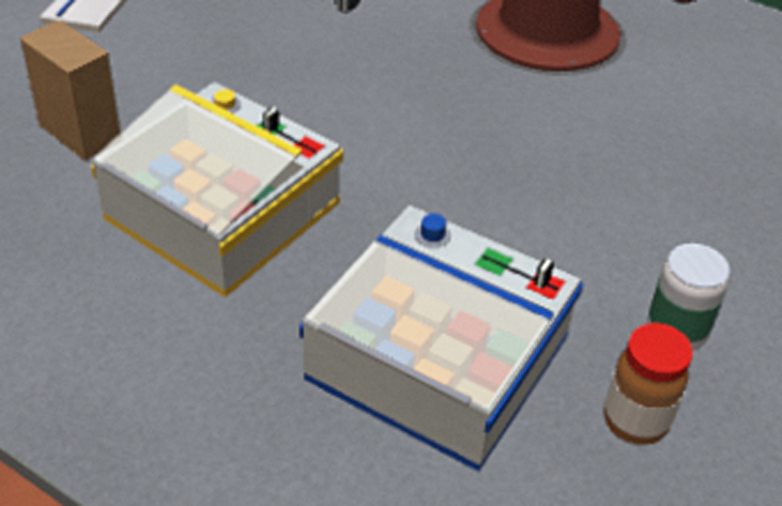

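View pics/side6.png

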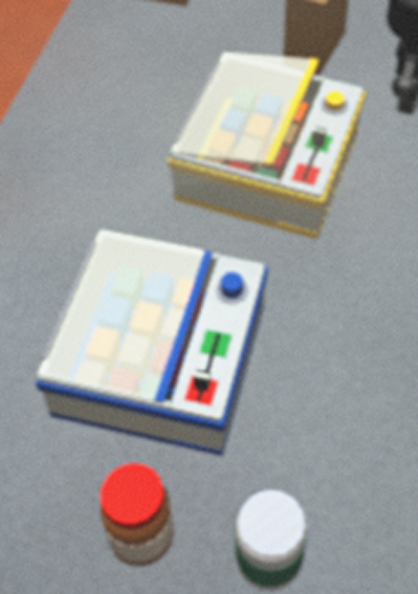

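```bash
python3 - <<'E'
from plant import *
from ray import *
def P(c,x,y,z):
    X,Y,a=c;return [X+x*np.cos(a)-y*np.sin(a),Y+x*np.sin(a)+y*np.cos(a),z]
b=(.6322,.1733,.0022);y=(.5817,-.1515,-.1)
out=[]
for n in("scene","side"):
    f=optics.grab_frame(n);im=f["frame"]
    for c,v,nm in((b,(.07,.06),"blue_marker_top"),(y,(.02,.03),"yellow_marker_top")):
        uv=[proj(f,P(c,-.072,k,.115))[0] for k in v];print(n,nm,uv,[r["uv"] for r in place_of(nm,n)][:2])
        o=np.round(uv[0]).astype(int)-30;k=cv2.resize(im[o[1]:o[1]+60,o[0]:o[0]+60],None,fx=6,fy=6,interpolation=cv2.INTER_CUBIC)
        for q,col in zip(uv,((255,0,255),(255,255,0))): cv2.circle(k,tuple(int(t) for t in (q-o+.5)*6),4,col,-1)
        out.append(k)
cv2.imwrite("pics/chk.png",cv2.resize(np.vstack([np.hstack(out[:2]),np.hstack(out[2:])]),(600,600)))
E
```

```text
scene blue_marker_top [array([387. , 244.4]), array([383. , 242.7])] [[388.9, 244.3]]
scene yellow_marker_top [array([267.8, 178.4]), array([270.6, 179.8])] [[267.2, 175.2]]
side blue_marker_top [array([251.9, 300.2]), array([253.1, 296.4])] [[250.5, 300.9]]
side yellow_marker_top [array([305. , 189.3]), array([304. , 191.8])] [[305.7, 192.1]]
```

View pics/chk.png

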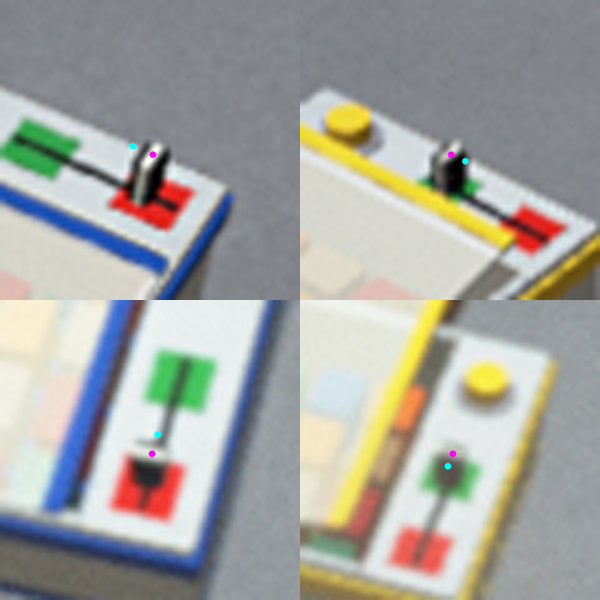

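Both markers sit at the predicted end positions (magenta dots). Handing in.

```bash
python3 -c "
from plant import *
print(manip.job_done())"
```

```text
the job is handed in; nothing more can be done
None
```

Both latches are tested and both markers set, and the job was handed in at about 22 s on the robot's clock. It gave no verdict.

- **Blue:** The button was pressed slowly to a mean of about 12.6 N (highest single reading 12.9 N, with about 0.7 N of sensor noise). There was no click and the hatch stayed shut, so it is too stiff. I let go and pushed its marker to the red stop, with about 18 N against the stop.
- **Yellow:** The latch clicked at about 9–10 N. The force dropped from 9.2 N to about 2–3.5 N and the hatch popped up. I pushed its marker to the green stop, with about 20 N against the stop.

**Last checks:**
- In the scene and side pictures, the blue hatch is shut with its marker on red, and the yellow hatch is open with its marker on green.
- The markers sit within about 3 pixels of where the end positions should appear. The yellow marker in the side view agreed least well, but the firm stop felt there confirms it.
- The can, jar and carton look undisturbed; I checked them by eye only.
- The arm is clear of everything, with no contact force beyond sensor noise.

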